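# Dropper bottles into their spill dishes

## Task

Set up the staining place: stand each of the three dropper bottles (the ones with a narrow collar and a rubber teat on top) upright in the round steel spill dish of its own size - the smallest bottle in the smallest dish, the middle one in the middle dish, the largest in the largest dish. Set them down gently, flat on the floor of the dish, never dropping or toppling one, and leave the flat-capped bottles and the jar standing where they are.

Things in the scene. Friction and masses are not known exactly. Their poses are not given: they have to be found in the camera images.
- dropper_small: Small dropper bottle, loose, standing: round straight-sided amber glass body 32 mm across and 48 mm tall, then a sloping shoulder 8 mm high, a narrow black collar (22 mm across, 10 mm tall) and a small rubber teat (15 mm across, 15 mm tall); 81 mm tall over all. Origin: centre of the underside; z up along the bottle. Grip it by the straight body.
- dropper_medium: Medium dropper bottle, loose, standing: round straight-sided amber glass body 44 mm across and 60 mm tall, then a sloping shoulder 8 mm high, a narrow black collar (22 mm across, 10 mm tall) and a small rubber teat (15 mm across, 15 mm tall); 93 mm tall over all. Origin: centre of the underside; z up along the bottle. Grip it by the straight body.
- dropper_large: Large dropper bottle, loose, standing: round straight-sided amber glass body 58 mm across and 74 mm tall, then a sloping shoulder 8 mm high, a narrow black collar (22 mm across, 10 mm tall) and a small rubber teat (15 mm across, 15 mm tall); 107 mm tall over all. Origin: centre of the underside; z up along the bottle. Grip it by the straight body.
- dish_small: Small round dark steel spill dish, flat and open, 64 mm across outside, 58 mm inside, rim 11 mm high, floor 3 mm thick; fixed to the bench, does not slide. Origin: centre of its underside, on the bench; z up.
- dish_medium: Medium round dark steel spill dish, flat and open, 80 mm across outside, 74 mm inside, rim 11 mm high, floor 3 mm thick; fixed to the bench, does not slide. Origin: centre of its underside, on the bench; z up.
- dish_large: Large round dark steel spill dish, flat and open, 98 mm across outside, 92 mm inside, rim 11 mm high, floor 3 mm thick; fixed to the bench, does not slide. Origin: centre of its underside, on the bench; z up.
- capped_small: Small amber bottle with a wide flat black screw cap and no teat, 33 mm across, 70 mm tall. Loose, to be left alone. Origin: centre of the underside; z up.
- capped_large: Large amber bottle with a wide flat black screw cap and no teat, 54 mm across, 88 mm tall. Loose, to be left alone. Origin: centre of the underside; z up.
- jar: Squat amber jar with a flat black lid as wide as the jar, 62 mm across, 48 mm tall. Loose, to be left alone. Origin: centre of the underside; z up.
Not all that is in view belongs to the job. What is shaped like the dish_large but purple, red or turquoise is not meant.

How it is judged:
By the outcome, as a careful person would: the job done as asked, in the order asked, and still so for the second after the job is handed in, with the robot touching nothing.
It also fails if it takes over 80 s, if anything falls off the work surface, if the arm or the gripper's body presses on something with over 40 N, if the wrist force passes 120 N, or if a joint passes its speed limit or range.

## Robot

A 7-joint arm with a two-finger parallel gripper is mounted at the origin on the work surface. World frame = base frame: x ahead of the robot, y to its left, z up, the work surface at z = 0. Lengths are in mm, angles in rad, forces in N, time in s.
With the tool pointing down it reaches from about 400 to 750 mm from the base axis. Payload 19.5 kg.
Tool frame: the origin (TCP) lies at the very end of the fingers, on their centre line; the grasp point (between the pads) lies 19 mm behind it; z points along the fingers, y is the direction in which the jaws open and shut (so a half turn about z gives the same grasp; the last joint's range is limited). The gripper opens to 85 mm and grips with 20 to 120 N. Pads are 22 mm wide; open, the fingers measure 114 mm over their backs; the gripper's body (76 mm by 85 mm) begins 54 mm behind the grasp point. The pads swing forward as they close: fully open they stand 13 mm farther back than shut.
Start: joints at [1.128, 0.707, -0.028, 1.485, 0.022, 0.951, -0.075], TCP at [224.33, -529.406, 231.268] pointing down, gripper open.
Joint ranges: [-2.71, 2.71], [-0.32, 2.16], [-1.57, 1.52], [0, 2.45], [-1.46, 4.6], [0, 2.02], [-2.83, 2.83]. Speed limits (rad/s): [1.89, 1.89, 2.57, 2.57, 3.01, 3.01, 3.01].

## Interface

Orientations are given as a unit quaternion [x, y, z, w].
In Python, from rig import arm, vision, models gives the robot as it stands.
- The arm moves only by the tool send_rows, never from a script. Its argument "plan" is a list that holds one entry, the list of rows, each a list of 7 numbers: the shift along the tool's x, y, z in m, then the turn, a rotation vector about the tool's x, y, z in rad, then the opening, from 0 (shut) to 1 (fully open). A call has 1 to 20 rows; each row shifts and turns the pose as measured when the row begins, along the tool's axes as they then stand; what a row does not reach is not made up. A row lasts 1/8 s, in which the tool goes at most 62.5 mm and 10.7 degrees, less where a joint would pass 70% of its speed; a pose out of reach is approached as far as the arm can. A call is refused whole if a number of a shift passes 0.0625 or a number of a turn 0.188, either way. A call with a gripper value outside its range is refused whole. The fingers move at their own pace and stop on an object; "grip_force" is the grip in N (left out, the last holds). Time passes only in rows, so rows that do not move let the fingers close. It gives the time, the measured TCP pose, the force and the opening at its end, in the units of the state.
- arm.observe(): the state, without advancing time (a new reading comes with each control period).
- vision.grab_frame(name): name is "scene" or "top" or "wrist"; returns (picture, depth): 384x512x3 uint8, red, green, blue; 384x512 float32, mm along the optical axis (not along the pixel's ray), 0 where there is no reading.
- vision.camera_info(name): a dict with "vfov" (degrees; the focal length in pixels is half the picture's height over the tangent of half this angle, whatever the lens; pixels are square), "cx", "cy" (the principal point, pixels), "pose" (4x4, takes a point from camera to world coordinates). Camera axes: x right, y up, looking along -z (the intrinsics and any distortion apply to the point x, -y, -z); pixel columns grow to the right and rows downward; lengths in mm; the calibration is good to about 2 mm. A picture is of the moment at which its call begins: read the wrist's pose just before it. camera_info takes no time and is no camera call; for the wrist camera it gives the pose at the moment of the call.
- arm.close_job(): hands the job in, once; it reports no verdict.
Trained networks look in the newest picture that a camera, given by its name, has taken for a name from the list of things; names that differ only in an ending like _2 or _b are one class to them, and where a whole thing is asked for, a point or a joint stands for the part that bears it (a point fixed in the world has none). Each returns a list of dicts, best first, with "conf" (0 to 1); they miss things now and then, are a little off and sometimes report something else, mostly with a low value. They report only what shows in the picture. A call takes as long as a camera call. They do not tell look-alikes from the thing itself.
- models.find_in(camera, query): "centre" ([x, y, z] in mm, in world coordinates, good to about 4 mm: the middle of the surface that is visible of it).
- models.silhouettes(camera, query): "pixels" (384x512 bool, what is visible of it).
The state is a dict: "time_s": time; "joint_positions": joint angles; "qd": joint speeds; "effort": joint torques, N m; "ee_pos": TCP position; "ee_rot": TCP orientation; "wrist_force": force on the tool from outside, world axes, zero at the start; "wrist_torque": the same for the moment, N m; "grip_width": finger opening in mm.
Only numpy, scipy, OpenCV 4.12 (cv2) and the standard library are available. Lean on these libraries where they do the work, as an engineer would, in place of code of your own. Each camera call takes 0.05 s, during which the arm holds its last target.

## Working session

There is one attempt and no reset: what is moved stays moved. The work goes in short steps, Python scripts to look and compute and a tool call to move; the robot and the scene stay as the last step left them, time stands still between calls to the robot, and variables do not carry over. Pictures are saved under pics/ and viewed, and the job is handed in when it is done.

Besides the shell and the picture viewer there is one more tool, called after ">>>" by a JSON object that holds its "name" and its "arguments", one argument or row to a line. send_rows: Moves the arm, as the interface text tells. Its arguments: {"type":"object","properties":{"plan":{"type":"array"},"grip_force":{"type":"number"}},"required":["plan"]}

```bash
ls; mkdir -p pics
python3 - <<'E'
from rig import arm, vision, models
import cv2
s=arm.observe(); print(s)
for n in ("scene","top"):
    p,d=vision.grab_frame(n); cv2.imwrite(f"pics/{n}0.png",p[:,:,::-1]); i=vision.camera_info(n); print(n,i)
E
```

```text
pics
{'time_s': 0.0, 'joint_positions': array([ 1.12828994,  0.70709386, -0.02759438,  1.48495794,  0.02198322,
        0.95089678, -0.07548882]), 'qd': array([ 3.85694527e-04, -8.55267274e-04, -1.60295765e-04, -3.73912122e-04,
        4.37111379e-05, -1.41737029e-03,  1.31979777e-03]), 'effort': array([ 1.31802612e-03, -8.83233333e+01,  1.23467859e+00, -2.36167020e+01,
        1.68278354e-02,  6.55775133e-03, -3.47499326e-05]), 'ee_pos': array([ 224.24067955, -529.20665032,  230.84257738]), 'ee_rot': array([ 9.79987893e-01,  1.99056402e-01, -1.21402048e-04, -5.12790419e-04]), 'wrist_force': array([ 0.52235439, -0.18651545, -0.00323763]), 'wrist_torque': array([ 0.01314343, -0.03243223,  0.01967382]), 'grip_width': 85.43157213884696}
scene {'vfov': 50.743657098467324, 'cx': 253.21309948731007, 'cy': 190.39072414458343, 'pose': array([[ 2.05621578e-01, -7.30179474e-01,  6.51580926e-01,
         1.07847562e+03],
       [ 9.78572543e-01,  1.60722893e-01, -1.28700933e-01,
        -1.20388403e+02],
       [-1.07491918e-02,  6.64082892e-01,  7.47581679e-01,
         7.61375364e+02],
       [ 0.00000000e+00,  0.00000000e+00,  0.00000000e+00,
         1.00000000e+00]])}
top {'vfov': 45.22304967387617, 'cx': 258.7634114785644, 'cy': 188.81899156125397, 'pose': array([[-1.55938740e-02,  9.95159671e-01, -9.70260788e-02,
         3.45499182e+02],
       [-9.99744488e-01, -1.71063493e-02, -1.47760206e-02,
        -1.49534611e+01],
       [-1.63642618e-02,  9.67708721e-02,  9.95172151e-01,
         1.35610386e+03],
       [ 0.00000000e+00,  0.00000000e+00,  0.00000000e+00,
         1.00000000e+00]])}
```

View pics/scene0.png

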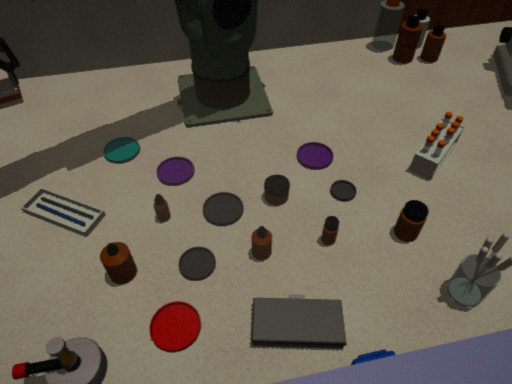

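View pics/top0.png

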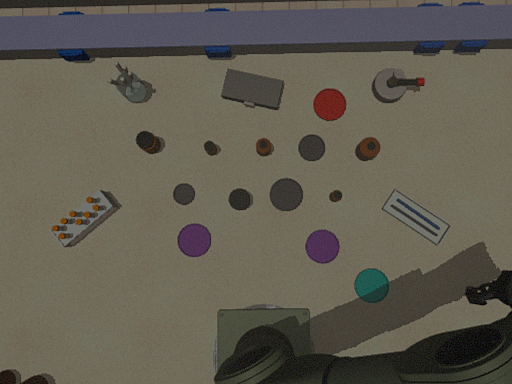

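Run:
```python
from rig import arm, vision, models
for n in ("top","scene"):
  for q in ["dropper_small","dropper_medium","dropper_large","dish_small","dish_medium","dish_large","capped_small","capped_large","jar"]:
    r=models.find_in(n,q); print(n,q,[(x['centre'].round() if hasattr(x['centre'],'round') else [round(v) for v in x['centre']],round(float(x['conf']),2)) for x in r[:4]])
```

```text
top dropper_small []
top dropper_medium [([592, -9, 67], 0.47), ([611, 315, 87], 0.3)]
top dropper_large [([578, -303, 72], 0.85)]
top dish_small [([466, 232, 0], 0.91), ([595, 142, 70], 0.32)]
top dish_medium [([604, -153, 3], 0.76)]
top dish_large [([309, -171, 5], 0.9), ([731, -211, 3], 0.83), ([192, -317, 0], 0.75), ([332, 200, 4], 0.59)]
top capped_small [([594, 143, 68], 0.53)]
top capped_large [([610, 318, 91], 0.8), ([469, -72, 2], 0.41)]
top jar [([447, 63, 45], 0.57), ([577, -303, 73], 0.26)]
scene dropper_small [([463, -213, 38], 0.66)]
scene dropper_medium [([610, -13, 59], 0.68)]
scene dropper_large [([600, -300, 77], 0.6)]
scene dish_small [([464, 232, 0], 0.97)]
scene dish_medium [([598, -152, 1], 0.6)]
scene dish_large [([727, -209, 4], 0.92), ([307, -177, 5], 0.82), ([455, -77, 4], 0.79), ([330, 203, 6], 0.75)]
scene capped_small []
scene capped_large [([629, 311, 68], 0.61)]
scene jar [([461, 60, 50], 0.64)]
```

```bash
cat > h.py <<'E'
from rig import arm, vision, models
import numpy as np, cv2
from scipy.optimize import least_squares
def cloud(n,d,info=None):
    i=info or vision.camera_info(n); H,W=d.shape
    f=H/2/np.tan(np.radians(i['vfov']/2)); v,u=np.mgrid[:H,:W]
    P=np.stack([(u-i['cx'])/f*d,-(v-i['cy'])/f*d,-d,np.ones_like(d)],-1)@np.array(i['pose']).T
    P=P[...,:3]; P[d<=0]=np.nan; return P
def circ(p,r,c0):
    s=least_squares(lambda c:np.hypot(p[:,0]-c[0],p[:,1]-c[1])-r,c0,loss='soft_l1',f_scale=1.5)
    return s.x.round(1),len(p),np.abs(s.fun).mean().round(2)
def pix(info,p,H=384):
    f=H/2/np.tan(np.radians(info['vfov']/2)); q=np.linalg.inv(info['pose'])@np.r_[p,1]
    return info['cx']-f*q[0]/q[2], info['cy']+f*q[1]/q[2]
E
python3 - <<'E'
from h import *
B={'ds':((463,-213),16,48,81),'dm':((600,-11),22,60,93),'dl':((590,-301),29,74,107),'cs':((594,142),16.5,40,70),'cl':((612,315),27,60,88),'jar':((452,62),31,40,48)}
D={'small':((465,232),29,32),'med':((602,-153),37,40),'large':((460,-75),46,49)}
for n in ("scene","top"):
    p,d=vision.grab_frame(n); P=cloud(n,d); X,Y,Z=P[...,0],P[...,1],P[...,2]
    g=(X>400)&(X<700)&(abs(Y)<350)
    print(n,'table z',np.nanmedian(Z[g&(abs(Z)<15)]))
    for k,(c,r,h,t) in B.items():
        near=np.hypot(X-c[0],Y-c[1])<r+25
        m=near&(Z>10)&(Z<h-3); tp=near&(Z>t-4)
        print(k,circ(P[m],r,c) if m.sum()>5 else None,'top',np.nanmean(P[tp],0).round(1) if tp.any() else None,tp.sum(),np.nanmax(Z[near]).round(1))
    for k,(c,ri,ro) in D.items():
        near=np.hypot(X-c[0],Y-c[1])<ro+20
        m=near&(Z>8)&(Z<20)
        dark=near&(Z<25)&(p.mean(-1)<75)
        print(k,circ(P[m],(ri+ro)/2,c) if m.sum()>5 else None,'dark',np.nanmean(P[dark],0).round(1),dark.sum(), P[dark][:,0].min().round(),P[dark][:,0].max().round(),P[dark][:,1].min().round(),P[dark][:,1].max().round())
E
```

```text
scene table z 0.588302761300497
ds (array([ 452. , -214.6]), 135, np.float64(0.65)) top [ 454.8 -214.3   79.8] 20 82.6
dm (array([597.4,  -8.9]), 242, np.float64(0.53)) top [599.9  -9.8  91.8] 24 93.9
dl (array([ 584.7, -308.6]), 504, np.float64(0.57)) top [ 586.5 -307.7  106.4] 24 108.9
cs (array([597. , 145.4]), 103, np.float64(0.6)) top [598.9 144.4  70. ] 138 72.9
cl (array([615.7, 324.9]), 354, np.float64(0.65)) top [617.9 323.   88.1] 352 92.5
jar (array([445.2,  62.6]), 165, np.float64(0.78)) top [449.1  61.6  48.3] 401 51.9
small (array([468.4, 227.7]), 106, np.float64(1.04)) dark [467.2 227.3   5.1] 450 429.0 501.0 196.0 257.0
med (array([ 599.6, -151.5]), 178, np.float64(0.97)) dark [ 599.  -152.8    4.8] 1000 559.0 639.0 -192.0 -113.0
large (array([461.7, -73.4]), 174, np.float64(1.01)) dark [460.6 -74.2   4.6] 1093 412.0 512.0 -122.0 -27.0
top table z 0.33449345410917886
ds (array([ 452.8, -214.9]), 22, np.float64(0.94)) top [ 451.5 -214.3   80.4] 15 84.2
dm (array([598.3,  -9.2]), 42, np.float64(0.59)) top [597.7 -10.   92.1] 13 96.2
dl (array([ 585.4, -309.1]), 110, np.float64(0.7)) top [ 583.9 -307.8  107.2] 13 111.5
cs (array([598.2, 145.1]), 20, np.float64(0.4)) top [596.9 144.6  70. ] 82 77.3
cl (array([616.2, 324.6]), 85, np.float64(0.53)) top [615.2 323.1  88. ] 220 94.0
jar (array([454.5,  54.3]), 6, np.float64(3.01)) top [446.3  61.8  48.5] 341 56.5
small (array([467.6, 227.4]), 77, np.float64(3.31)) dark [467.2 227.3   4.3] 375 436.0 499.0 196.0 258.0
med (array([ 598.5, -151.7]), 95, np.float64(3.4)) dark [ 598.4 -152.6    4.1] 570 559.0 637.0 -190.0 -113.0
large (array([460.4, -73.5]), 120, np.float64(3.72)) dark [460.  -74.5   4. ] 869 413.0 508.0 -122.0 -27.0
```

>>> {"name": "send_rows", "arguments": {
  "plan": [
    [[0, 0, 0, 0, 0, 0.134, 1], [0, 0, 0, 0, 0, 0.134, 1], [0, 0, 0, 0, 0, 0.134, 1], [0.03, -0.04, 0, 0, 0, 0, 1], [0.03, -0.04, 0, 0, 0, 0, 1], [0.03, -0.04, 0, 0, 0, 0, 1], [0.03, -0.04, 0, 0, 0, 0, 1], [0, 0, 0, 0, 0, 0, 1]]
  ],
  "grip_force": 40
}}

```text
time_s: 2.1
ee_pos: [350.2, -366.4, 230.9]
ee_rot: [1.0, -0.008, 0.0, 0.0]
wrist_force: [-1.0, -0.7, -0.8]
grip_width: 85.2
```

>>> {"name": "send_rows", "arguments": {
  "plan": [
    [[0, 0, 0, 0, 0, -0.016, 1], [0.034, -0.05, 0, 0, 0, 0, 1], [0.034, -0.05, 0, 0, 0, 0, 1], [0.034, -0.051, 0, 0, 0, 0, 1], [0, 0, 0.04, 0, 0, 0, 1], [0, 0, 0, 0, 0, 0, 1]]
  ]
}}

```text
time_s: 2.85
ee_pos: [453.6, -216.1, 190.2]
ee_rot: [1.0, -0.002, 0.001, 0.001]
wrist_force: [0.3, -0.7, 0.6]
grip_width: 85.2
```

```bash
cat > look.py <<'E'
import sys
from h import *
tag=sys.argv[1]
i=vision.camera_info('wrist'); p,d=vision.grab_frame('wrist'); cv2.imwrite(f'pics/w{tag}.png',p[:,:,::-1])
s=arm.observe(); print(s['time_s'],s['ee_pos'].round(2),s['ee_rot'].round(4),s['grip_width'],s['wrist_force'].round(1)); P=cloud('wrist',d,i)
for a in sys.argv[2:]:
    x,y,r,z0,z1=map(float,a.split(','))
    near=np.hypot(P[...,0]-x,P[...,1]-y)<r+20; m=near&(P[...,2]>z0)&(P[...,2]<z1)
    print(a,circ(P[m],r,(x,y)) if m.sum()>5 else None)
E
python3 look.py a 452.4,-214.7,16,10,45
```

```text
2.9 [ 454.43 -216.34  191.8 ] [ 1.     -0.0016  0.0022  0.0017] 85.6278351490823 [0.9 0.2 0.9]
452.4,-214.7,16,10,45 (array([ 452. , -214.1]), 138, np.float64(0.14))
```

View pics/wa.png

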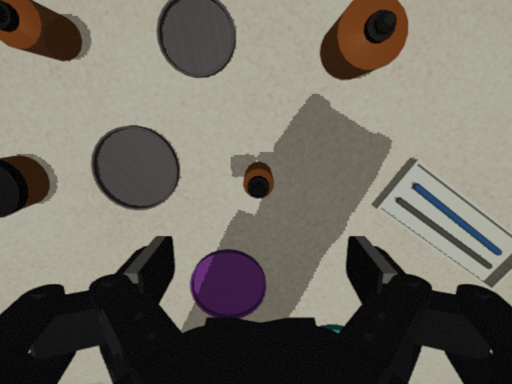

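>>> {"name": "send_rows", "arguments": {
  "plan": [
    [[-0.0015, -0.0015, 0.04, 0, 0, 0, 1], [0, 0, 0.04, 0, 0, 0, 1], [0, 0, 0.03, 0, 0, 0, 1], [0, 0, 0.02, 0, 0, 0, 1], [0, 0, 0, 0, 0, 0, 1]]
  ]
}}

```text
time_s: 3.52
ee_pos: [455.7, -223.1, 65.5]
ee_rot: [1.0, -0.006, 0.007, 0.004]
wrist_force: [0.3, 0.2, 0.8]
grip_width: 85.6
```

```bash
python3 look.py b 452,-214.4,16,10,45
```

```text
3.575 [ 455.98 -223.21   66.29] [ 0.9999 -0.0057  0.0075  0.0043] 85.34113217976517 [ 0.  -0.7  0.3]
452,-214.4,16,10,45 (array([ 452.2, -214.1]), 613, np.float64(0.15))
```

View pics/wb.png

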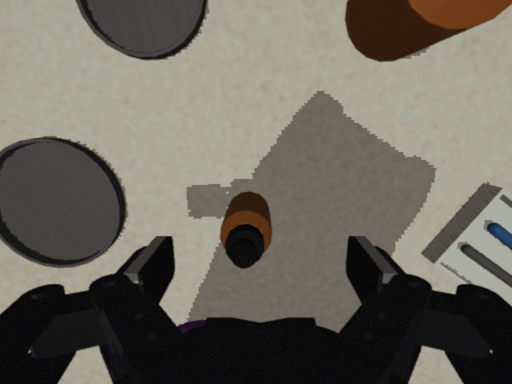

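```bash
cat > go.py <<'E'
import sys
from h import *
from scipy.spatial.transform import Rotation as R
s=arm.observe(); r=R.from_quat(s['ee_rot']); t=np.array(list(map(float,sys.argv[1:4])))
tgt=R.from_quat([1,0,0,0])
print(s['time_s'],'pos',s['ee_pos'].round(1),'shift mm',(r.inv().apply(t-s['ee_pos'])).round(1),'turn',(r.inv()*tgt).as_rotvec().round(4),'w',round(s['grip_width'],1),s['wrist_force'].round(1))
E
python3 go.py 452.2 -214.3 66
```

```text
3.575 pos [ 456.  -223.2   66.3] shift mm [-3.9 -8.9  0.2] turn [ 0.0085 -0.015  -0.0113] w 85.3 [ 0.  -0.7  0.3]
```

>>> {"name": "send_rows", "arguments": {
  "plan": [
    [[-0.004, -0.009, 0, 0.0085, -0.015, -0.011, 1], [0, 0, 0, 0, 0, 0, 1]]
  ]
}}

```text
time_s: 3.82
ee_pos: [452.6, -214.4, 68.5]
ee_rot: [1.0, -0.0, 0.001, 0.0]
wrist_force: [0.4, -0.4, -0.2]
grip_width: 85.4
```

```bash
python3 go.py 452.2 -214.3 15
```

```text
3.825 pos [ 452.6 -214.4   68.5] shift mm [-0.5 -0.1 53.5] turn [ 0.0004 -0.0017 -0.0001] w 85.4 [ 0.4 -0.4 -0.2]
```

>>> {"name": "send_rows", "arguments": {
  "plan": [
    [[0, 0, 0.02, 0, 0, 0, 1], [0, 0, 0.017, 0, 0, 0, 1], [0, 0, 0, 0, 0, 0, 1]]
  ]
}}

```text
time_s: 4.2
ee_pos: [453.9, -214.7, 32.8]
ee_rot: [1.0, 0.0, 0.002, 0.001]
wrist_force: [-0.1, -0.0, -0.0]
grip_width: 85.5
```

```bash
python3 go.py 452.2 -214.3 15
```

```text
4.2 pos [ 453.9 -214.7   32.8] shift mm [-1.7 -0.4 17.8] turn [ 0.0017 -0.0046  0.0005] w 85.5 [-0.1 -0.  -0. ]
```

>>> {"name": "send_rows", "arguments": {
  "plan": [
    [[-0.002, 0, 0.012, 0.002, -0.0045, 0, 1], [0, 0, 0.006, 0, 0, 0, 1], [0, 0, 0, 0, 0, 0, 1]]
  ]
}}

```text
time_s: 4.58
ee_pos: [452.3, -214.9, 15.1]
ee_rot: [1.0, 0.0, 0.001, 0.0]
wrist_force: [0.2, -0.6, -0.0]
grip_width: 85.7
```

```bash
python3 go.py 452.2 -214.3 15; python3 look.py c 452.2,-214.3,16,10,45
```

```text
4.575 pos [ 452.3 -214.9   15.1] shift mm [-0.1 -0.6  0.1] turn [ 0.0003 -0.0012  0.0006] w 85.7 [ 0.2 -0.6 -0. ]
4.625 [ 452.39 -214.98   15.27] [1.e+00 3.e-04 7.e-04 2.e-04] 85.43209970739777 [ 0.4  0.4 -0.1]
452.2,-214.3,16,10,45 (array([ 452.3, -214.2]), 1482, np.float64(0.18))
```

View pics/wc.png

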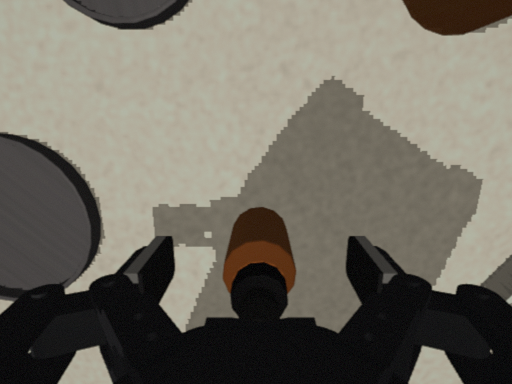

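Small bottle centred between the pads (col 260). Close.

>>> {"name": "send_rows", "arguments": {
  "plan": [
    [[0, 0, 0, 0, 0, 0, 0.5], [0, 0, 0, 0, 0, 0, 0.3], [0, 0, 0, 0, 0, 0, 0.2], [0, 0, 0, 0, 0, 0, 0.1], [0, 0, 0, 0, 0, 0, 0], [0, 0, 0, 0, 0, 0, 0], [0, 0, 0, 0, 0, 0, 0]]
  ],
  "grip_force": 40
}}

```text
time_s: 5.5
ee_pos: [452.7, -215.1, 16.0]
ee_rot: [1.0, 0.0, 0.001, 0.0]
wrist_force: [-0.2, -0.7, 0.7]
grip_width: 30.9
```

>>> {"name": "send_rows", "arguments": {
  "plan": [
    [[0, 0, -0.01, 0, 0, 0, 0], [0, 0, -0.03, 0, 0, 0, 0], [0, 0, -0.04, 0, 0, 0, 0], [0, 0, -0.04, 0, 0, 0, 0], [0, 0, -0.03, 0, 0, 0, 0], [0, 0, 0, 0, 0, 0, 0]]
  ]
}}

```text
time_s: 6.25
ee_pos: [451.8, -214.8, 173.6]
ee_rot: [1.0, 0.0, 0.002, 0.0]
wrist_force: [-0.2, -0.1, -1.6]
grip_width: 31.1
```

```bash
python3 go.py 467.5 227.4 165;python3 look.py d 452.2,-214.3,16,130,200
```

```text
6.25 pos [ 451.8 -214.8  173.6] shift mm [  15.8 -442.2    8.3] turn [ 0.0008 -0.0032  0.0004] w 31.1 [-0.2 -0.1 -1.6]
6.3 [ 451.48 -214.55  172.47] [1.e+00 2.e-04 9.e-04 0.e+00] 31.14038862042461 [-0.  -0.2 -0.7]
452.2,-214.3,16,130,200 (array([ 452.1, -214.4]), 2563, np.float64(3.13))
```

View pics/wd.png

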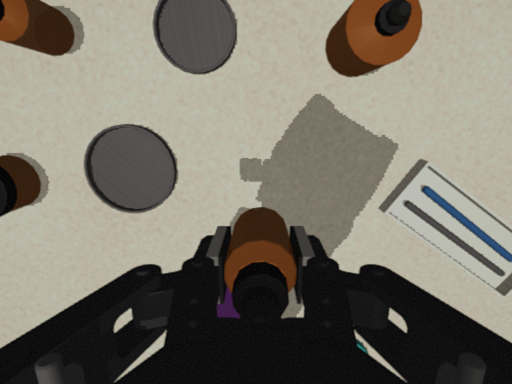

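>>> {"name": "send_rows", "arguments": {
  "plan": [
    [[0.001, -0.03, 0, 0, 0, 0, 0], [0.002, -0.05, 0, 0, 0, 0, 0], [0.002, -0.05, 0, 0, 0, 0, 0], [0.002, -0.05, 0, 0, 0, 0, 0], [0.002, -0.05, 0, 0, 0, 0, 0], [0.002, -0.05, 0, 0, 0, 0, 0], [0.002, -0.05, 0, 0, 0, 0, 0], [0.002, -0.05, 0, 0, 0, 0, 0], [0.001, -0.03, 0, 0, 0, 0, 0], [0, 0, 0, 0, 0, 0, 0]]
  ]
}}

```text
time_s: 7.55
ee_pos: [463.6, 207.9, 164.0]
ee_rot: [1.0, -0.001, -0.005, 0.002]
wrist_force: [-0.1, -0.5, -0.6]
grip_width: 31.3
```

```bash
python3 go.py 467.5 227.4 100
```

```text
7.55 pos [463.6 207.9 164. ] shift mm [  4.6 -19.8  63.9] turn [ 0.0035  0.0103 -0.0011] w 31.3 [-0.1 -0.5 -0.6]
```

>>> {"name": "send_rows", "arguments": {
  "plan": [
    [[0.0045, -0.02, 0, 0.0035, 0.01, -0.001, 0], [0, 0, 0.03, 0, 0, 0, 0], [0, 0, 0.03, 0, 0, 0, 0], [0, 0, 0, 0, 0, 0, 0]]
  ]
}}

```text
time_s: 8.05
ee_pos: [468.4, 227.7, 101.1]
ee_rot: [1.0, -0.001, -0.0, 0.0]
wrist_force: [-1.0, 0.4, 0.2]
grip_width: 30.9
```

```bash
python3 go.py 467.5 227.4 40;python3 look.py e 467.5,227.4,30.5,8,14
python3 - <<'E'
from h import *
p,d=vision.grab_frame('scene');cv2.imwrite('pics/s1.png',cv2.resize(p[100:290,200:460,::-1],None,fx=3,fy=3))
P=cloud('scene',d);Z=P[...,2]
near=np.hypot(P[...,0]-467.5,P[...,1]-227.4)<25
m=near&(Z>65)&(Z<120);print(circ(P[m],16,(467,227)) if m.sum()>5 else 0, P[m].min(0))
E
```

```text
8.05 pos [468.4 227.7 101.1] shift mm [-0.9  0.2 61.1] turn [ 0.0009  0.0007 -0.0023] w 30.9 [-1.   0.4  0.2]
8.1 [468.98 227.83 102.25] [ 1.0e+00 -1.2e-03  4.0e-04  1.0e-04] 30.87185992874495 [-1.1 -0.6 -0.6]
467.5,227.4,30.5,8,14 (array([468. , 228.9]), 653, np.float64(0.85))
(array([468.4, 227.6]), 150, np.float64(1.92)) [466.55502216 204.70657226  87.69533092]
```

View pics/we.png

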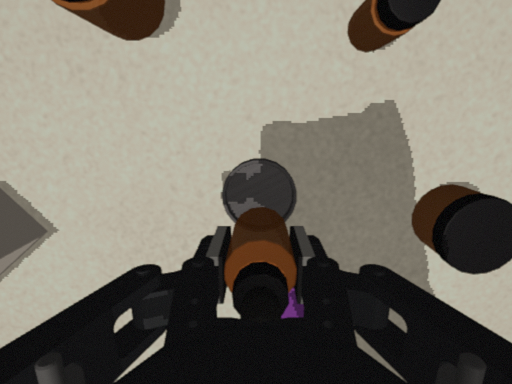

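View pics/s1.png

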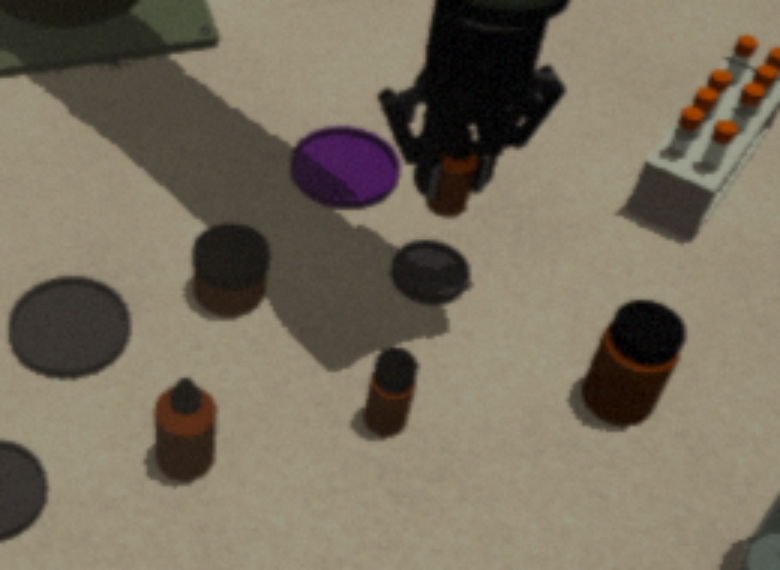

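>>> {"name": "send_rows", "arguments": {
  "plan": [
    [[-0.001, 0, 0.03, 0, 0, 0, 0], [0, 0, 0.03, 0, 0, 0, 0], [0, 0, 0.01, 0, 0, 0, 0], [0, 0, 0, 0, 0, 0, 0]]
  ]
}}

```text
time_s: 8.65
ee_pos: [471.3, 229.0, 36.3]
ee_rot: [1.0, -0.001, 0.004, -0.002]
wrist_force: [0.2, -0.1, 0.5]
grip_width: 31.1
```

```bash
python3 go.py 468 228 19
```

```text
8.65 pos [471.3 229.   36.3] shift mm [-3.5  1.1 17.3] turn [-0.0036 -0.0086 -0.0029] w 31.1 [ 0.2 -0.1  0.5]
```

>>> {"name": "send_rows", "arguments": {
  "plan": [
    [[-0.0035, 0.001, 0.003, -0.0036, -0.0085, -0.003, 0], [0, 0, 0.008, 0, 0, 0, 0], [0, 0, 0, 0, 0, 0, 0]]
  ]
}}

```text
time_s: 9.02
ee_pos: [468.5, 228.5, 26.8]
ee_rot: [1.0, 0.0, 0.001, -0.0]
wrist_force: [-1.3, -0.5, -0.8]
grip_width: 30.9
```

```bash
python3 go.py 468 228 19
```

```text
9.025 pos [468.5 228.5  26.8] shift mm [-0.5  0.5  7.8] turn [-0.001  -0.002   0.0006] w 30.9 [-1.3 -0.5 -0.8]
```

>>> {"name": "send_rows", "arguments": {
  "plan": [
    [[0, 0, 0.005, -0.001, -0.002, 0, 0], [0, 0, 0.002, 0, 0, 0, 0], [0, 0, 0, 0, 0, 0, 0]]
  ]
}}

```text
time_s: 9.4
ee_pos: [468.6, 228.6, 19.5]
ee_rot: [1.0, 0.0, 0.0, 0.0]
wrist_force: [0.2, -0.2, -0.9]
grip_width: 31.0
```

```bash
python3 go.py 468 228 19
```

```text
9.4 pos [468.6 228.6  19.5] shift mm [-0.6  0.6  0.5] turn [ 0.     -0.0001  0.0005] w 31.0 [ 0.2 -0.2 -0.9]
```

No contact yet; creep down 1 mm at a time.

>>> {"name": "send_rows", "arguments": {
  "plan": [
    [[0, 0, 0.001, 0, 0, 0, 0], [0, 0, 0, 0, 0, 0, 0]]
  ]
}}

```text
time_s: 9.65
ee_pos: [468.7, 228.6, 19.1]
ee_rot: [1.0, 0.0, 0.0, -0.0]
wrist_force: [-0.5, 0.5, -1.0]
grip_width: 31.1
```

```bash
python3 go.py 468 228 18
```

```text
9.65 pos [468.7 228.6  19.1] shift mm [-0.7  0.6  1.1] turn [-0.0004 -0.0005  0.0004] w 31.1 [-0.5  0.5 -1. ]
```

>>> {"name": "send_rows", "arguments": {
  "plan": [
    [[0, 0, 0.0015, 0, 0, 0, 0], [0, 0, 0, 0, 0, 0, 0]]
  ]
}}

```text
time_s: 9.9
ee_pos: [469.0, 228.7, 19.2]
ee_rot: [1.0, 0.0, 0.001, -0.001]
wrist_force: [-0.1, -0.3, -0.6]
grip_width: 31.0
```

```bash
python3 go.py 468 228 18; python3 look.py f 468,228,30.5,8,14
```

```text
9.9 pos [469.  228.7  19.2] shift mm [-1.   0.7  1.2] turn [-0.0013 -0.0016  0.0002] w 31.0 [-0.1 -0.3 -0.6]
9.95 [469.06 228.75  19.09] [ 1.e+00  1.e-04  9.e-04 -7.e-04] 31.218078769870928 [-0.   0.8 -0.6]
468,228,30.5,8,14 (array([467.4, 228.8]), 1121, np.float64(2.76))
```

View pics/wf.png

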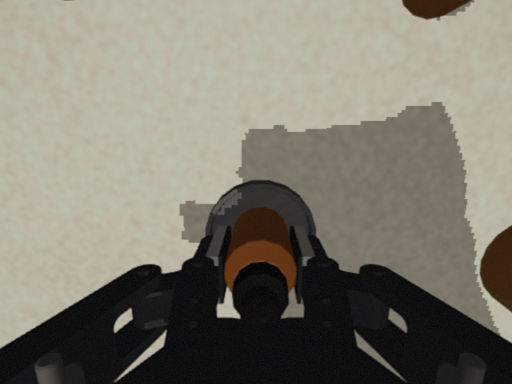

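>>> {"name": "send_rows", "arguments": {
  "plan": [
    [[-0.0005, 0, 0.0025, 0, -0.001, 0, 0]]
  ]
}}

```text
time_s: 10.07
ee_pos: [469.4, 228.9, 18.1]
ee_rot: [1.0, 0.0, 0.002, -0.001]
wrist_force: [-0.1, 0.7, 21.1]
grip_width: 31.1
```

```bash
python3 go.py 468 228 18
```

```text
10.075 pos [469.4 228.9  18.1] shift mm [-1.4  0.9  0.1] turn [-0.0023 -0.003   0.    ] w 31.1 [-0.1  0.7 21.1]
```

>>> {"name": "send_rows", "arguments": {
  "plan": [
    [[0, 0, 0.0003, -0.002, -0.003, 0, 0], [0, 0, 0.0003, 0, 0, 0, 0.42], [0, 0, 0.0003, 0, 0, 0, 0.45], [0, 0, 0, 0, 0, 0, 0.55], [0, 0, 0, 0, 0, 0, 0.7]]
  ]
}}

```text
time_s: 10.7
ee_pos: [469.5, 228.8, 17.0]
ee_rot: [1.0, -0.0, 0.0, -0.0]
wrist_force: [-0.2, -0.7, -0.1]
grip_width: 59.2
```

```bash
python3 go.py 468 228 18; python3 look.py g 468.5,228.5,16,20,48
```

```text
10.7 pos [469.5 228.8  17. ] shift mm [-1.5  0.8 -1. ] turn [-0.0003 -0.0002 -0.0001] w 59.2 [-0.2 -0.7 -0.1]
10.75 [469.52 228.82  17.02] [ 1.e+00 -1.e-04  1.e-04 -2.e-04] 59.775564221066396 [ 0.8 -1.  -1.1]
468.5,228.5,16,20,48 (array([469.1, 229. ]), 2696, np.float64(7.95))
```

View pics/wg.png

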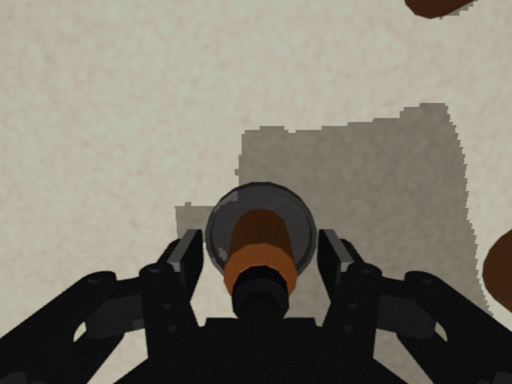

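>>> {"name": "send_rows", "arguments": {
  "plan": [
    [[0, 0, -0.02, 0, 0, 0, 0.8], [0, 0, -0.04, 0, 0, 0, 0.9], [0, 0, -0.04, 0, 0, 0, 1], [0, 0, -0.05, 0, 0, 0, 1], [0.025, 0.048, 0, 0, 0, 0, 1], [0.025, 0.048, 0, 0, 0, 0, 1], [0.025, 0.048, 0, 0, 0, 0, 1], [0.025, 0.048, 0, 0, 0, 0, 1], [0.02, 0.035, 0, 0, 0, 0, 1], [0, 0, 0, 0, 0, 0, 1]]
  ]
}}

```text
time_s: 12.0
ee_pos: [592.8, -4.3, 171.5]
ee_rot: [1.0, 0.002, 0.0, -0.0]
wrist_force: [0.2, 0.7, 0.1]
grip_width: 85.3
```

```bash
python3 go.py 597.8 -9.1 140; python3 look.py h 597.8,-9.1,22,10,57
```

```text
12.0 pos [592.8  -4.3 171.5] shift mm [ 5.   4.8 31.5] turn [-0.     -0.0004  0.0034] w 85.3 [0.2 0.7 0.1]
12.05 [592.26  -2.57 171.51] [ 1.0e+00  2.5e-03 -0.0e+00 -5.0e-04] 85.33326795516658 [-0.6 -0.2 -0.5]
597.8,-9.1,22,10,57 (array([597.4,  -8.5]), 235, np.float64(0.13))
```

View pics/wh.png

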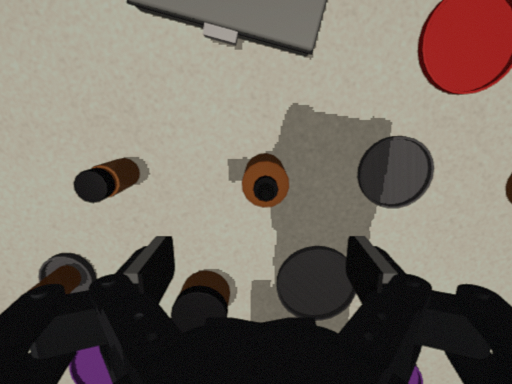

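>>> {"name": "send_rows", "arguments": {
  "plan": [
    [[0.005, 0.005, 0.02, 0, 0, 0.003, 1], [0, 0, 0.03, 0, 0, 0, 1], [0, 0, 0.03, 0, 0, 0, 1], [0, 0, 0, 0, 0, 0, 1]]
  ]
}}

```text
time_s: 12.55
ee_pos: [596.3, -4.2, 86.8]
ee_rot: [1.0, 0.003, -0.001, -0.001]
wrist_force: [-0.9, -0.5, 1.2]
grip_width: 85.5
```

```bash
python3 go.py 597.5 -8.7 60
```

```text
12.55 pos [596.3  -4.2  86.8] shift mm [ 1.2  4.6 26.8] turn [-0.0023  0.002   0.0058] w 85.5 [-0.9 -0.5  1.2]
```

>>> {"name": "send_rows", "arguments": {
  "plan": [
    [[0.001, 0.0055, 0.005, -0.002, 0.002, 0.006, 1], [0, 0.001, 0.022, 0, 0, 0, 1], [0, 0, 0.02, 0, 0, 0, 1], [0, 0, 0, 0, 0, 0, 1]]
  ]
}}

```text
time_s: 13.05
ee_pos: [599.1, -11.1, 41.5]
ee_rot: [1.0, -0.0, 0.002, 0.0]
wrist_force: [0.0, 0.2, 0.9]
grip_width: 85.2
```

```bash
python3 go.py 597.5 -8.7 25; python3 look.py i 597.5,-8.7,22,10,57
```

```text
13.05 pos [599.1 -11.1  41.5] shift mm [-1.7 -2.4 16.5] turn [ 0.0004 -0.0047 -0.0001] w 85.2 [0.  0.2 0.9]
13.1 [599.54 -11.18  42.37] [ 1.e+00 -1.e-04  3.e-03  2.e-04] 85.41943195408501 [ 0.1 -0.2  0.1]
597.5,-8.7,22,10,57 (array([597.7,  -8.4]), 1638, np.float64(0.6))
```

View pics/wi.png

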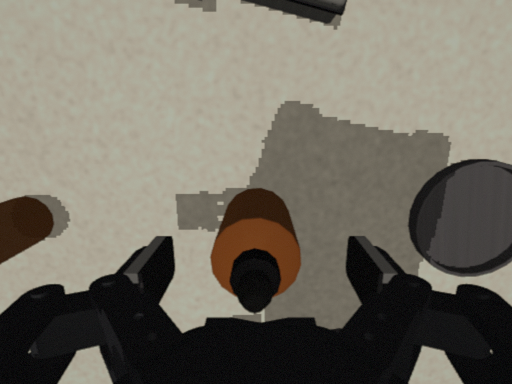

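>>> {"name": "send_rows", "arguments": {
  "plan": [
    [[-0.002, -0.0028, 0.01, 0, -0.005, 0, 1], [0, 0, 0.008, 0, 0, 0, 1], [0, 0, 0, 0, 0, 0, 1]]
  ]
}}

```text
time_s: 13.48
ee_pos: [598.4, -8.1, 25.1]
ee_rot: [1.0, -0.0, 0.002, 0.0]
wrist_force: [-0.9, -0.4, 0.5]
grip_width: 85.2
```

```bash
python3 go.py 597.6 -8.5 25
```

```text
13.475 pos [598.4  -8.1  25.1] shift mm [-0.8  0.4  0.1] turn [ 0.0004 -0.003  -0.    ] w 85.2 [-0.9 -0.4  0.5]
```

>>> {"name": "send_rows", "arguments": {
  "plan": [
    [[-0.001, 0, 0.0005, 0, -0.003, 0, 0.7], [0, 0, 0.0005, 0, 0, 0, 0.5], [0, 0, 0.0005, 0, 0, 0, 0.4], [0, 0, 0, 0, 0, 0, 0.3], [0, 0, 0, 0, 0, 0, 0.2], [0, 0, 0, 0, 0, 0, 0.1], [0, 0, 0, 0, 0, 0, 0]]
  ],
  "grip_force": 45
}}

```text
time_s: 14.35
ee_pos: [597.6, -8.2, 24.5]
ee_rot: [1.0, -0.0, 0.0, 0.0]
wrist_force: [0.1, -0.3, -0.5]
grip_width: 43.1
```

```bash
python3 go.py 597.6 -8.5 25
```

```text
14.35 pos [597.6  -8.2  24.5] shift mm [-0.   0.3 -0.5] turn [ 0.0004 -0.0007 -0.0001] w 43.1 [ 0.1 -0.3 -0.5]
```

>>> {"name": "send_rows", "arguments": {
  "plan": [
    [[0, 0, -0.01, 0, 0, 0, 0], [0, 0, -0.03, 0, 0, 0, 0], [0, 0, -0.04, 0, 0, 0, 0], [0, 0, -0.03, 0, 0, 0, 0], [0, 0, 0, 0, 0, 0, 0], [0, 0.03, 0, 0, 0, 0, 0], [0, 0.045, 0, 0, 0, 0, 0], [0, 0.045, 0, 0, 0, 0, 0], [0, 0.02, 0, 0, 0, 0, 0], [0, 0, 0, 0, 0, 0, 0]]
  ]
}}

```text
time_s: 15.6
ee_pos: [596.4, -150.9, 138.3]
ee_rot: [1.0, 0.001, -0.001, -0.001]
wrist_force: [0.4, 0.9, -1.1]
grip_width: 43.0
```

```bash
python3 go.py 599 -152 100; python3 look.py j 599,-152,38.5,8,14
```

```text
15.6 pos [ 596.4 -150.9  138.3] shift mm [ 2.6  1.2 38.3] turn [-0.0011  0.0012  0.0016] w 43.0 [ 0.4  0.9 -1.1]
15.65 [ 596.56 -149.79  138.33] [ 1.0e+00  1.3e-03 -6.0e-04 -8.0e-04] 43.16544424619015 [-0.4  0.5 -1. ]
599,-152,38.5,8,14 (array([ 598.9, -151.2]), 615, np.float64(0.85))
```

View pics/wj.png

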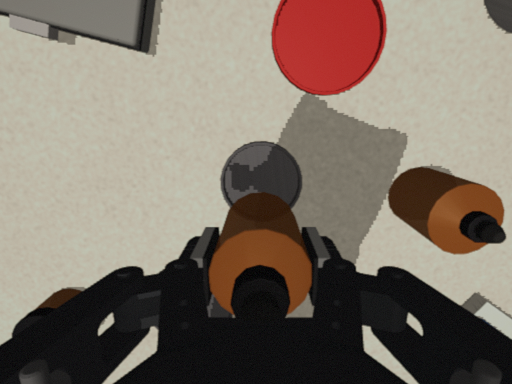

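>>> {"name": "send_rows", "arguments": {
  "plan": [
    [[0.0025, 0.0015, 0.02, -0.001, 0.001, 0.0015, 0], [0, 0, 0.03, 0, 0, 0, 0], [0, 0, 0.025, 0, 0, 0, 0], [0, 0, 0, 0, 0, 0, 0]]
  ]
}}

```text
time_s: 16.15
ee_pos: [600.1, -144.1, 61.2]
ee_rot: [1.0, 0.004, 0.0, -0.002]
wrist_force: [-0.6, -0.1, -0.5]
grip_width: 43.1
```

```bash
python3 go.py 599 -151.7 45
```

```text
16.15 pos [ 600.1 -144.1   61.2] shift mm [-1.2  7.6 16.1] turn [-0.0039 -0.      0.0077] w 43.1 [-0.6 -0.1 -0.5]
```

>>> {"name": "send_rows", "arguments": {
  "plan": [
    [[-0.001, 0.0085, 0.004, -0.004, 0, 0.008, 0], [0, 0, 0.01, 0, 0, 0, 0], [0, 0, 0, 0, 0, 0, 0]]
  ]
}}

```text
time_s: 16.52
ee_pos: [600.2, -152.2, 48.4]
ee_rot: [1.0, 0.0, 0.001, 0.0]
wrist_force: [0.2, -0.1, -0.5]
grip_width: 43.1
```

```bash
python3 go.py 599 -151.7 28
```

```text
16.525 pos [ 600.2 -152.2   48.4] shift mm [-1.2 -0.5 20.4] turn [ 0.0005 -0.0024  0.0005] w 43.1 [ 0.2 -0.1 -0.5]
```

>>> {"name": "send_rows", "arguments": {
  "plan": [
    [[-0.0015, -0.0005, 0.01, 0, -0.0025, 0, 0], [0, 0, 0.006, 0, 0, 0, 0], [0, 0, 0, 0, 0, 0, 0]]
  ]
}}

```text
time_s: 16.9
ee_pos: [598.7, -151.6, 31.6]
ee_rot: [1.0, 0.0, 0.0, 0.0]
wrist_force: [1.2, 0.3, -1.4]
grip_width: 42.8
```

```bash
python3 go.py 599 -151.7 28; python3 look.py k 599,-151.7,38.5,8,14
```

```text
16.9 pos [ 598.7 -151.6   31.6] shift mm [0.3 0.1 3.6] turn [ 0.0005 -0.0002  0.0005] w 42.8 [ 1.2  0.3 -1.4]
16.95 [ 598.83 -151.58   31.8 ] [1.e+00 2.e-04 2.e-04 3.e-04] 42.94523961236474 [-0.1 -0.2 -1.1]
599,-151.7,38.5,8,14 (array([ 598.6, -151.2]), 1310, np.float64(2.27))
```

View pics/wk.png

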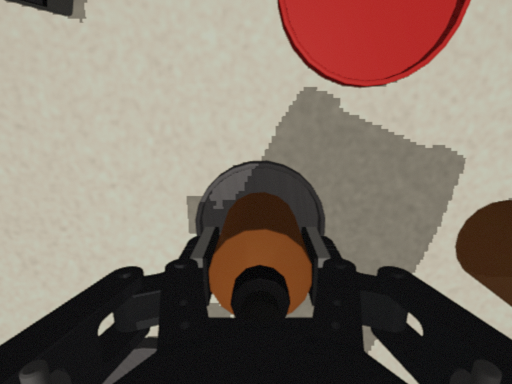

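Centred in the middle dish; creep down.

>>> {"name": "send_rows", "arguments": {
  "plan": [
    [[0, 0, 0.003, 0, 0, 0, 0], [0, 0, 0.001, 0, 0, 0, 0]]
  ]
}}

```text
time_s: 17.2
ee_pos: [599.0, -151.6, 27.9]
ee_rot: [1.0, 0.0, 0.0, 0.0]
wrist_force: [0.4, 0.2, -1.1]
grip_width: 43.0
```

```bash
python3 go.py 599 -151.7 27.5
```

```text
17.2 pos [ 599.  -151.6   27.9] shift mm [-0.   0.1  0.4] turn [ 0.0007 -0.0009  0.0005] w 43.0 [ 0.4  0.2 -1.1]
```

>>> {"name": "send_rows", "arguments": {
  "plan": [
    [[0, 0, 0.001, 0, 0, 0, 0]]
  ]
}}

```text
time_s: 17.32
ee_pos: [599.2, -151.7, 27.4]
ee_rot: [1.0, 0.0, 0.001, 0.0]
wrist_force: [-4.9, 2.9, 21.3]
grip_width: 43.1
```

```bash
python3 go.py 599 -151.7 27.5
```

```text
17.325 pos [ 599.2 -151.7   27.4] shift mm [-0.2 -0.  -0.1] turn [ 0.0008 -0.0014  0.0005] w 43.1 [-4.9  2.9 21.3]
```

>>> {"name": "send_rows", "arguments": {
  "plan": [
    [[0, 0, 0, 0, 0, 0, 0.4], [0, 0, 0, 0, 0, 0, 0.55], [0, 0, 0, 0, 0, 0, 0.6], [0, 0, 0, 0, 0, 0, 0.75], [0, 0, 0, 0, 0, 0, 0.9]]
  ]
}}

```text
time_s: 17.95
ee_pos: [599.5, -151.8, 27.7]
ee_rot: [1.0, 0.0, 0.001, 0.0]
wrist_force: [-0.8, 0.5, -0.2]
grip_width: 76.7
```

```bash
python3 go.py 599 -151.7 27.5; python3 look.py l 599,-151.7,22,20,48
```

```text
17.95 pos [ 599.5 -151.8   27.7] shift mm [-0.5 -0.1  0.2] turn [ 0.0009 -0.0021  0.0004] w 76.7 [-0.8  0.5 -0.2]
18.0 [ 599.41 -151.73   27.65] [1.e+00 3.e-04 1.e-03 4.e-04] 76.81429165421581 [ 0.2 -0.3 -0.8]
599,-151.7,22,20,48 (array([ 599.5, -151.4]), 1698, np.float64(5.19))
```

View pics/wl.png

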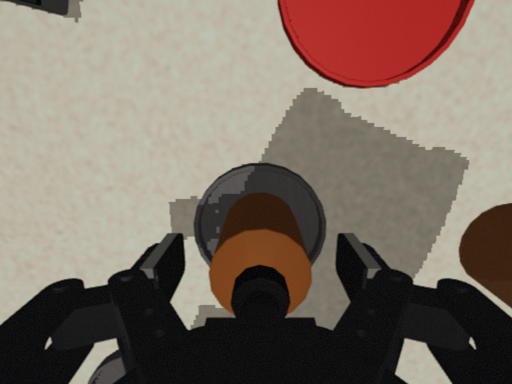

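Standing in the middle dish. Rise and go to the large bottle.

>>> {"name": "send_rows", "arguments": {
  "plan": [
    [[0, 0, -0.02, 0, 0, 0, 1], [0, 0, -0.04, 0, 0, 0, 1], [0, 0, -0.04, 0, 0, 0, 1], [0, 0, -0.05, 0, 0, 0, 1], [-0.003, 0.04, 0, 0, 0, 0, 1], [-0.003, 0.045, 0, 0, 0, 0, 1], [-0.003, 0.045, 0, 0, 0, 0, 1], [-0.003, 0.025, 0, 0, 0, 0, 1], [0, 0, 0, 0, 0, 0, 1]]
  ]
}}

```text
time_s: 19.12
ee_pos: [586.8, -311.4, 195.6]
ee_rot: [1.0, 0.001, 0.005, 0.002]
wrist_force: [0.2, 0.9, 0.0]
grip_width: 85.4
```

```bash
python3 go.py 585 -308.8 110; python3 look.py m 585,-308.8,29,10,70
```

```text
19.125 pos [ 586.8 -311.4  195.6] shift mm [-2.7 -3.  85.6] turn [ 0.0048 -0.0101  0.0012] w 85.4 [0.2 0.9 0. ]
19.175 [ 587.29 -310.17  195.68] [1.     0.0012 0.0052 0.0021] 85.1587226637972 [-0.5  0.1 -0.2]
585,-308.8,29,10,70 (array([ 584.7, -308. ]), 298, np.float64(0.12))
```

View pics/wm.png

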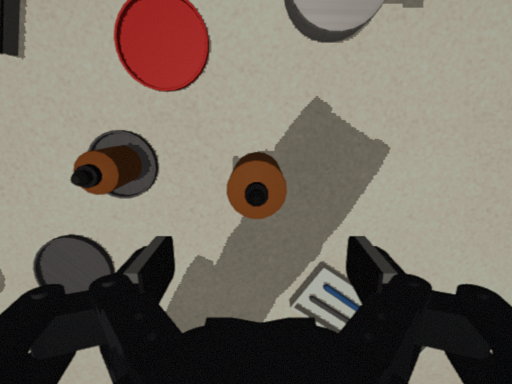

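>>> {"name": "send_rows", "arguments": {
  "plan": [
    [[-0.003, -0.002, 0.02, 0.005, -0.01, 0.001, 1], [0, 0, 0.03, 0, 0, 0, 1], [0, 0, 0.03, 0, 0, 0, 1], [0, 0, 0, 0, 0, 0, 1]]
  ]
}}

```text
time_s: 19.68
ee_pos: [585.0, -303.1, 113.1]
ee_rot: [1.0, 0.003, -0.0, -0.002]
wrist_force: [0.5, 1.3, -0.0]
grip_width: 85.4
```

```bash
python3 go.py 584.8 -308.2 80; python3 look.py n 585,-308.4,29,10,70
```

```text
19.675 pos [ 585.  -303.1  113.1] shift mm [-0.2  5.2 33.1] turn [-0.0032  0.0008  0.0058] w 85.4 [ 0.5  1.3 -0. ]
19.725 [ 585.71 -303.51  114.6 ] [ 1.0e+00  2.9e-03  6.0e-04 -1.1e-03] 85.38857851834284 [-0.  -0.9  1. ]
585,-308.4,29,10,70 (array([ 584.8, -308. ]), 765, np.float64(0.12))
```

>>> {"name": "send_rows", "arguments": {
  "plan": [
    [[-0.001, 0.005, 0.004, -0.003, -0.001, 0.005, 1], [0, 0, 0.02, 0, 0, 0, 1], [0, 0, 0, 0, 0, 0, 1]]
  ]
}}

```text
time_s: 20.1
ee_pos: [585.9, -309.3, 93.2]
ee_rot: [1.0, 0.0, 0.002, 0.002]
wrist_force: [-0.9, 0.5, 0.6]
grip_width: 85.5
```

```bash
python3 go.py 584.8 -308.1 60
```

```text
20.1 pos [ 585.9 -309.3   93.2] shift mm [-1.2 -1.3 33.2] turn [ 0.0032 -0.0035  0.0007] w 85.5 [-0.9  0.5  0.6]
```

>>> {"name": "send_rows", "arguments": {
  "plan": [
    [[-0.0015, -0.0015, 0.018, 0.003, -0.0035, 0, 1], [0, 0, 0.018, 0, 0, 0, 1], [0, 0, 0, 0, 0, 0, 1]]
  ]
}}

```text
time_s: 20.48
ee_pos: [584.9, -308.3, 56.7]
ee_rot: [1.0, 0.0, 0.001, 0.001]
wrist_force: [-0.7, 0.1, 0.3]
grip_width: 85.3
```

```bash
python3 go.py 584.8 -308.1 38
```

```text
20.475 pos [ 584.9 -308.3   56.7] shift mm [-0.1 -0.2 18.7] turn [ 0.001  -0.0014  0.0005] w 85.3 [-0.7  0.1  0.3]
```

>>> {"name": "send_rows", "arguments": {
  "plan": [
    [[-0.0005, 0, 0.01, 0.001, -0.0015, 0, 1], [-0.0005, 0, 0.008, 0, 0, 0, 1], [0, 0, 0, 0, 0, 0, 1]]
  ]
}}

```text
time_s: 20.85
ee_pos: [584.0, -308.5, 37.8]
ee_rot: [1.0, 0.0, 0.0, 0.0]
wrist_force: [-0.2, 0.6, -0.2]
grip_width: 85.7
```

```bash
python3 go.py 584.8 -308.1 38; python3 look.py o 585,-308.4,29,10,70
```

```text
20.85 pos [ 584.  -308.5   37.8] shift mm [ 0.8 -0.4 -0.2] turn [ 0.0003 -0.0002  0.0005] w 85.7 [-0.2  0.6 -0.2]
20.9 [ 584.16 -308.58   38.21] [1.e+00 2.e-04 4.e-04 3.e-04] 85.27523173198307 [-0.9  0.6  0.2]
585,-308.4,29,10,70 (array([ 585. , -308.1]), 4082, np.float64(5.58))
```

View pics/wo.png

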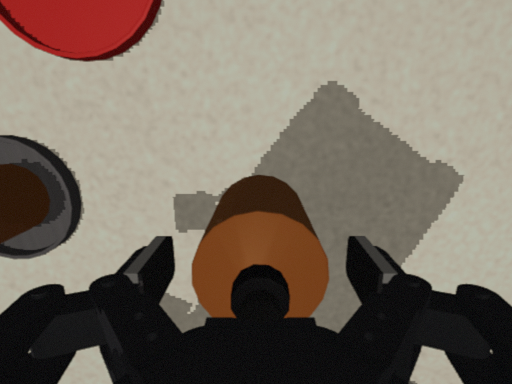

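>>> {"name": "send_rows", "arguments": {
  "plan": [
    [[0.001, 0, 0, 0, 0, 0, 0.85], [0, 0, 0, 0, 0, 0, 0.7], [0, 0, 0, 0, 0, 0, 0.6], [0, 0, 0, 0, 0, 0, 0.5], [0, 0, 0, 0, 0, 0, 0.4], [0, 0, 0, 0, 0, 0, 0.2], [0, 0, 0, 0, 0, 0, 0]]
  ],
  "grip_force": 60
}}

```text
time_s: 21.78
ee_pos: [585.6, -308.7, 39.2]
ee_rot: [1.0, 0.0, 0.001, 0.001]
wrist_force: [-0.1, 1.1, 0.5]
grip_width: 56.7
```

```bash
python3 go.py 584.8 -308.1 38
```

```text
21.775 pos [ 585.6 -308.7   39.2] shift mm [-0.8 -0.6  1.2] turn [ 0.0011 -0.0018  0.0005] w 56.7 [-0.1  1.1  0.5]
```

>>> {"name": "send_rows", "arguments": {
  "plan": [
    [[0, 0, -0.01, 0, 0, 0, 0], [0, 0, -0.03, 0, 0, 0, 0], [0, 0, -0.04, 0, 0, 0, 0], [0, 0, -0.04, 0, 0, 0, 0], [0, 0, -0.02, 0, 0, 0, 0], [0, 0, 0, 0, 0, 0, 0]]
  ]
}}

```text
time_s: 22.52
ee_pos: [584.8, -308.5, 185.7]
ee_rot: [1.0, 0.0, 0.001, 0.001]
wrist_force: [-0.3, -0.1, -3.2]
grip_width: 56.9
```

```bash
python3 go.py 460.6 -74 170; python3 look.py p 460.6,-74,47.5,8,14
```

```text
22.525 pos [ 584.8 -308.5  185.7] shift mm [-124.2 -234.5   15.2] turn [ 0.0011 -0.0015  0.0002] w 56.9 [-0.3 -0.1 -3.2]
22.575 [ 584.56 -308.27  184.7 ] [1.e+00 1.e-04 2.e-04 2.e-04] 56.623523937715575 [-0.2 -0.5 -3.5]
460.6,-74,47.5,8,14 (array([460.8, -73.7]), 546, np.float64(0.85))
```

View pics/wp.png

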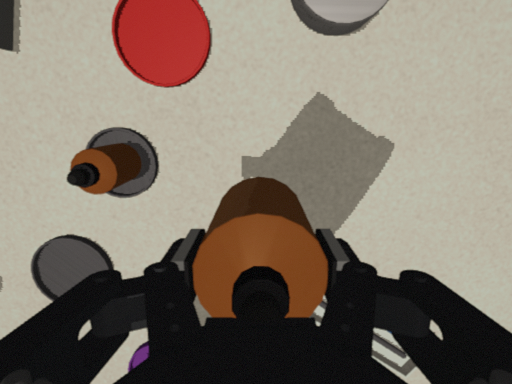

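>>> {"name": "send_rows", "arguments": {
  "plan": [
    [[-0.014, -0.026, 0, 0, 0, 0, 0], [-0.022, -0.042, 0, 0, 0, 0, 0], [-0.022, -0.042, 0, 0, 0, 0, 0], [-0.022, -0.042, 0, 0, 0, 0, 0], [-0.022, -0.042, 0, 0, 0, 0, 0], [-0.014, -0.026, 0, 0, 0, 0, 0], [-0.004, -0.006, 0, 0, 0, 0, 0], [0, 0, 0, 0, 0, 0, 0]]
  ]
}}

```text
time_s: 23.58
ee_pos: [456.6, -74.9, 177.6]
ee_rot: [1.0, 0.0, -0.005, -0.001]
wrist_force: [-0.6, -0.3, -2.4]
grip_width: 56.7
```

```bash
python3 go.py 460.7 -73.8 100; python3 look.py q 460.6,-74,47.5,8,14
```

```text
23.575 pos [456.6 -74.9 177.6] shift mm [ 4.9 -1.  77.6] turn [-0.0013  0.0106  0.0005] w 56.7 [-0.6 -0.3 -2.4]
23.625 [456.75 -75.24 177.58] [ 1.0e+00  0.0e+00 -5.3e-03 -6.0e-04] 56.83528490691802 [-0.1 -0.5 -2.9]
460.6,-74,47.5,8,14 (array([460.4, -72.7]), 547, np.float64(0.82))
```

View pics/wq.png

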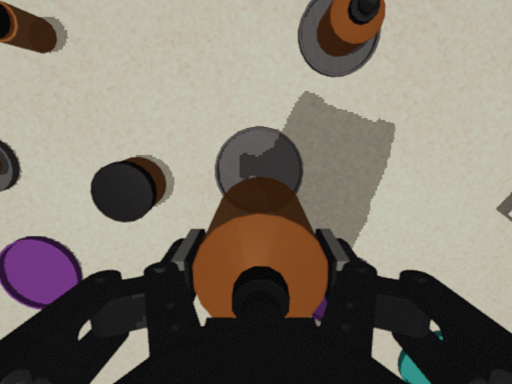

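>>> {"name": "send_rows", "arguments": {
  "plan": [
    [[0.004, -0.001, 0.02, -0.001, 0.01, 0, 0], [0, 0, 0.03, 0, 0, 0, 0], [0, 0, 0.03, 0, 0, 0, 0], [0, 0, 0, 0, 0, 0, 0]]
  ]
}}

```text
time_s: 24.12
ee_pos: [462.3, -78.2, 94.7]
ee_rot: [1.0, -0.002, 0.001, 0.001]
wrist_force: [-0.1, -0.6, -1.6]
grip_width: 56.6
```

```bash
python3 go.py 460.7 -73.8 65
```

```text
24.125 pos [462.3 -78.2  94.7] shift mm [-1.7 -4.4 29.7] turn [ 0.0014 -0.0013 -0.0046] w 56.6 [-0.1 -0.6 -1.6]
```

>>> {"name": "send_rows", "arguments": {
  "plan": [
    [[-0.002, -0.005, 0.01, 0.001, -0.001, -0.005, 0], [0, 0, 0.02, 0, 0, 0, 0], [0, 0, 0, 0, 0, 0, 0]]
  ]
}}

```text
time_s: 24.5
ee_pos: [461.5, -73.5, 65.5]
ee_rot: [1.0, 0.0, 0.002, 0.0]
wrist_force: [-1.0, -0.4, -1.9]
grip_width: 56.5
```

```bash
python3 go.py 460.7 -73.6 48
```

```text
24.5 pos [461.5 -73.5  65.5] shift mm [-0.8  0.1 17.5] turn [ 0.0008 -0.0031  0.0001] w 56.5 [-1.  -0.4 -1.9]
```

>>> {"name": "send_rows", "arguments": {
  "plan": [
    [[-0.0015, 0, 0.01, 0.001, -0.003, 0, 0], [0, 0, 0.007, 0, 0, 0, 0], [0, 0, 0, 0, 0, 0, 0]]
  ]
}}

```text
time_s: 24.88
ee_pos: [460.6, -73.5, 48.9]
ee_rot: [1.0, 0.0, 0.001, -0.0]
wrist_force: [-0.1, 0.0, -3.2]
grip_width: 56.6
```

```bash
python3 go.py 460.7 -73.6 42; python3 look.py r 460.6,-74,47.5,8,14
```

```text
24.875 pos [460.6 -73.5  48.9] shift mm [0.1 0.1 6.9] turn [-0.     -0.0018  0.0005] w 56.6 [-0.1  0.  -3.2]
24.925 [460.7  -73.53  49.1 ] [1.e+00 2.e-04 1.e-03 0.e+00] 56.562372692423814 [ 0.1 -0.  -2.3]
460.6,-74,47.5,8,14 (array([460.5, -72.7]), 1287, np.float64(1.27))
```

View pics/wr.png

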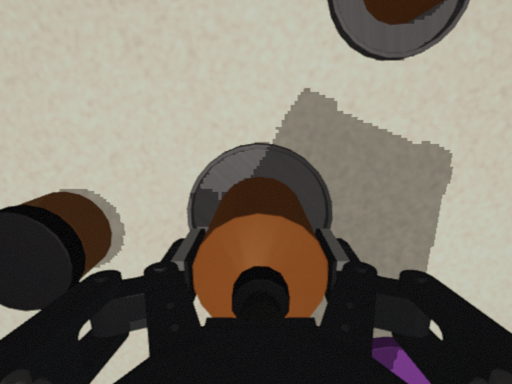

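>>> {"name": "send_rows", "arguments": {
  "plan": [
    [[0, 0, 0.004, 0, -0.0015, 0, 0], [0, 0, 0.002, 0, 0, 0, 0]]
  ]
}}

```text
time_s: 25.18
ee_pos: [461.0, -73.5, 43.2]
ee_rot: [1.0, 0.0, 0.001, 0.0]
wrist_force: [0.2, 0.3, -2.6]
grip_width: 56.5
```

```bash
python3 go.py 460.7 -73.6 42
```

```text
25.175 pos [461.  -73.5  43.2] shift mm [-0.3  0.1  1.2] turn [ 0.0002 -0.0012  0.0004] w 56.5 [ 0.2  0.3 -2.6]
```

>>> {"name": "send_rows", "arguments": {
  "plan": [
    [[0, 0, 0.001, 0, -0.001, 0, 0]]
  ]
}}

```text
time_s: 25.3
ee_pos: [460.9, -73.5, 42.1]
ee_rot: [1.0, 0.0, 0.0, 0.0]
wrist_force: [-3.8, 2.1, 17.7]
grip_width: 56.7
```

```bash
python3 go.py 460.7 -73.6 42
```

```text
25.3 pos [460.9 -73.5  42.1] shift mm [-0.2  0.1  0.1] turn [ 0.0001 -0.0001  0.0004] w 56.7 [-3.8  2.1 17.7]
```

Contact with the floor; release.

>>> {"name": "send_rows", "arguments": {
  "plan": [
    [[0, 0, 0, 0, 0, 0, 0.5], [0, 0, 0, 0, 0, 0, 0.7], [0, 0, 0, 0, 0, 0, 0.8], [0, 0, 0, 0, 0, 0, 0.9], [0, 0, 0, 0, 0, 0, 1], [0, 0, 0, 0, 0, 0, 1]]
  ]
}}

```text
time_s: 26.05
ee_pos: [461.2, -73.6, 42.4]
ee_rot: [1.0, 0.0, 0.0, 0.0]
wrist_force: [-0.7, 0.2, 0.5]
grip_width: 85.4
```

```bash
python3 go.py 460.7 -73.6 42; python3 look.py t 460.6,-74,29,8,70
```

```text
26.05 pos [461.2 -73.6  42.4] shift mm [-0.5  0.   0.4] turn [ 0.0002 -0.0007  0.0004] w 85.4 [-0.7  0.2  0.5]
26.1 [461.18 -73.55  42.37] [1.e+00 2.e-04 4.e-04 1.e-04] 85.53980240698476 [ 0.6 -0.3  0.4]
460.6,-74,29,8,70 (array([460.9, -73.5]), 4933, np.float64(8.42))
```

View pics/wt.png

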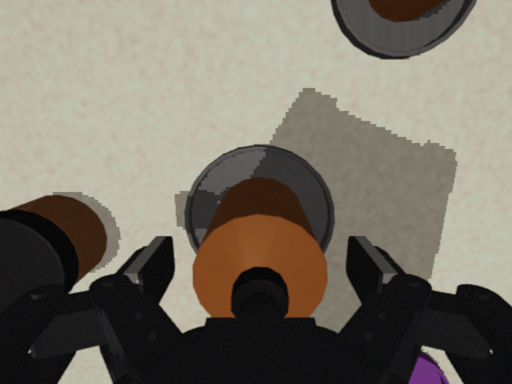

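>>> {"name": "send_rows", "arguments": {
  "plan": [
    [[0, 0, -0.02, 0, 0, 0, 1], [0, 0, -0.04, 0, 0, 0, 1], [0, 0, -0.05, 0, 0, 0, 1], [0, 0, -0.05, 0, 0, 0, 1], [0, 0.05, -0.01, 0, 0, 0, 1], [0, 0.05, 0, 0, 0, 0, 1], [0, 0.05, 0, 0, 0, 0, 1], [0, 0.05, 0, 0, 0, 0, 1], [0, 0.05, 0, 0, 0, 0, 1], [0, 0, 0, 0, 0, 0, 1]]
  ]
}}

```text
time_s: 27.35
ee_pos: [461.2, -330.3, 218.1]
ee_rot: [1.0, 0.002, 0.0, 0.0]
wrist_force: [-0.1, 0.5, 0.1]
grip_width: 85.4
```

Run:
```python
from h import *
B={'ds':((468.5,228.5),16,51,84),'dm':((599,-151.7),22,63,96),'dl':((460.7,-73.6),29,77,110),'cs':((597.5,145),16.5,40,70),'cl':((616,324.7),27,60,88),'jar':((446,62),31,40,48)}
for n in ("scene","top"):
    p,d=vision.grab_frame(n); P=cloud(n,d); X,Y,Z=P[...,0],P[...,1],P[...,2]
    cv2.imwrite(f'pics/{n}_end.png',p[:,:,::-1])
    for k,(c,r,h,t) in B.items():
        near=np.hypot(X-c[0],Y-c[1])<r+12
        m=near&(Z>16)&(Z<h-3); tp=near&(Z>t-4)
        print(n,k,circ(P[m],r,c) if m.sum()>5 else None,'top',np.nanmean(P[tp],0).round(1) if tp.any() else None,np.nanmax(Z[near]).round(1))
```

```text
scene ds (array([468.3, 228.8]), 118, np.float64(0.76)) top [470.8 227.7  82.9] 86.1
scene dm (array([ 599.2, -151.9]), 231, np.float64(0.51)) top [ 601.7 -152.1   95.5] 97.9
scene dl (array([459.9, -73.5]), 395, np.float64(0.67)) top [462.7 -73.8 108.9] 111.6
scene cs (array([597.1, 145.3]), 87, np.float64(0.53)) top [598.9 144.2  70. ] 73.0
scene cl (array([615.7, 324.8]), 305, np.float64(0.67)) top [617.9 323.   88.2] 92.3
scene jar (array([445.3,  62.7]), 128, np.float64(0.78)) top [449.2  61.5  48.3] 52.0
top ds (array([469.1, 228.9]), 27, np.float64(0.38)) top [467.6 227.7  83.2] 86.5
top dm (array([ 600.2, -152.2]), 48, np.float64(0.42)) top [ 599.1 -151.    95.3] 99.9
top dl (array([460.7, -73.4]), 33, np.float64(0.45)) top [460.1 -73.  109.7] 113.2
top cs (array([598. , 145.4]), 17, np.float64(0.4)) top [597.  144.6  70.2] 76.4
top cl (array([616.5, 324.6]), 74, np.float64(0.6)) top [615.  323.5  87.6] 94.3
top jar None top [446.5  61.9  48.2] 56.1
```

View pics/scene_end.png

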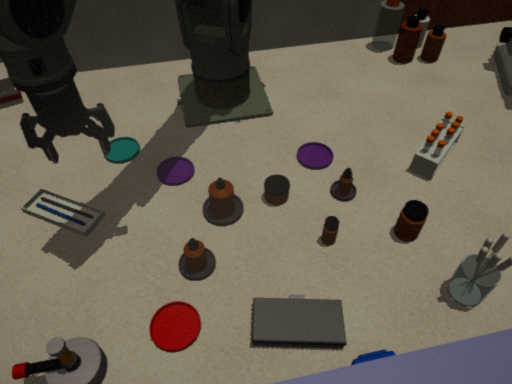

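All three bottles stand upright in their dishes: small at pixel (345,185), medium at (195,258) and large at (221,198). The other bottles and the jar have not moved.

```bash
python3 -c "
from rig import arm
print(arm.close_job())"
```

```text
the job is handed in; nothing more can be done
None
```

The three dropper bottles now stand upright in their matching dark steel dishes. I placed them in the order small, medium, large, and handed the job in at about 27.5 s.

- **Setting down:** each bottle was lowered slowly until its base touched the dish floor (about 18–21 N at the wrist), then released. None was dropped or toppled.
- **Position:** the final scene and top views put each bottle within about 2 mm of its dish's centre. Their tops are 3 mm higher than before, which matches the floor thickness of the dishes.
- **Left alone:** both flat-capped bottles and the jar measure within 1 mm of where they started. The top view had too few side points to fit the jar, so there I relied on its lid position and the scene view.
- **Gripper:** it is open and clear of everything.

No check failed. The arm drifted a few millimetres while descending, so I corrected it before each grasp and placing.

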